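Load the stone blanks into their polishing nests

ROBOT

A 7-joint arm with a two-finger parallel gripper is mounted at the origin on the work surface. World frame = base frame: x ahead of the robot, y to its left, z up, the work surface at z = 0. Lengths are in m, angles in rad, forces in N, time in s.
With the tool pointing down it reaches from about 0.35 to 0.775 m from the base axis. Payload 3.1 kg.
Tool frame: the origin (TCP) lies midway between the tips of the shut fingers; the grasp point (between the pads) lies bot.pinch_z behind it (bot.pinch_z is the distance from the TCP to the grasp point, in m); z points along the fingers, y is the line along which they close (so a half turn about z gives the same grasp; the last joint's range is limited). The gripper opens to 85 mm and grips with 20 to 120 N. Pads are 22 mm wide; open, the fingers measure 114 mm over their backs; the gripper's body (76 mm by 85 mm) begins 54 mm behind the grasp point. The pads swing forward as they close: fully open they stand 13 mm farther back than shut.
Start: joints at [1.175, 0.311, 0.014, 1.512, -0.004, 1.319, -0.027], TCP at [0.191, -0.516, 0.231] pointing down, gripper open.
Joint ranges: [-2.7, 2.7], [-0.3, 1.91], [-1.27, 1.3], [0.12, 2.57], [-1.44, 4.58], [0.2, 2.03], [-3.05, 3.05]. Speed limits (rad/s): [2.79, 2.79, 3.14, 3.14, 3.14, 3.14, 3.14].

INTERFACE

Orientations are given as a rotation vector (axis times angle).
In Python, from bench import bot, optics, finish_job, nets gives the robot as it stands. The module is installed in compiled form; this text tells all that it offers.
- The arm moves only by the tool play_rows, never from a script. Its argument "plan" is a list of rows, each an object with "travel": the shift along the tool's x, y, z in mm, a list of three; "angular": the turn, a rotation vector about the tool's x, y, z in degrees, a list of three; "hand": the opening, from 0 (shut) to 1 (fully open). A call has 1 to 20 rows; each row shifts and turns the commanded pose from where the row before left it, along the tool's axes as they then stand; what a row does not reach is not made up. A row lasts 1/10 s, in which the tool goes at most 50 mm and 8.59 degrees, less where a joint would pass 70% of its speed; a pose out of reach is approached as far as the arm can. A call with a gripper value outside its range is refused whole. The fingers move at their own pace and stop on an object; the grip force is fixed at half the most. Time passes only in rows, so rows that do not move let the fingers close. It gives the time, the measured TCP pose, the force, the opening and the grip force at its end, in the units of the state.
- bot.sense(): the state, without advancing time (a new reading comes with each control period).
- optics.grab_frame(name): name is "scene" or "top"; returns a dict with "pixels" (400x640x3 uint8, red, green, blue), "fx", "fy", "cx", "cy" (pixels), "k1" (the pictures are not rectified: a ray, as slopes to the right and down, at radius r is drawn at 1 + k1 r^2 times it, then the intrinsics apply), "position" and "attitude" of the camera in the world. Camera axes: x right, y up, looking along -z (the intrinsics and any distortion apply to the point x, -y, -z); pixel columns grow to the right and rows downward; lengths in m; the calibration is good to about 2 mm. A picture is of the moment at which its call begins. There is no depth.
- finish_job(): hands the job in; it is judged then, once.
Trained networks look in the newest picture that a camera, given by its name, has taken for a name from the list of things; names that differ only in an ending like _2 or _b are one class to them, and where a whole thing is asked for, a point or a joint stands for the part that bears it (a point fixed in the world has none). Each returns a list of dicts, best first, with "conf" (0 to 1); they miss things now and then, are a little off and sometimes report something else, mostly with a low value. They report only what shows in the picture. A call takes as long as a camera call. They do not tell look-alikes from the thing itself.
- nets.search_frame(label, camera): "bbox" ([left, top, width, height] in pixels, round what is visible of it).
- nets.place_of(label, camera): "point" ([column, row] in pixels: a listed point, or the origin of a listed thing).
The state is a dict: "t": time; "q": joint angles; "dq": joint speeds; "joint_torque": joint torques, N m; "position": TCP position; "orientation": TCP orientation; "wrist_force": force on the tool from outside, world axes, zero at the start; "moment": the same for the moment, N m; "width": opening from 0.0 (shut) to 1.0 (fully open); "grasp_force": force on a finger pad.
Only numpy, scipy, OpenCV 4.12 (cv2) and the standard library are available. Lean on these libraries where they do the work, as an engineer would, in place of code of your own. Each camera call takes 0.05 s, during which the arm holds its last target. There are 200 camera calls.

TASK

Four cut stone blanks (a ring, a square, a hexagon and a long bar) lie about the bench among four fixed plywood nests. Put each blank into the nest whose rim has its own outline, so that it lies flat on the nest's board inside the rim, and set each down gently: never drop or throw one. Leave the jar standing where it is.

Things in the scene. Friction and masses are not known exactly. Their poses are not given: they have to be found in the camera images.
- ring_blank: Stone ring, 60 mm outside diameter, with a round through hole of 26 mm, about 0.15 kg. Loose, polished pale marble like the other blanks, 24 mm thick, lying flat on the bench (z = 0). Origin: centre of its underside; z up.
- square_blank: Square stone block, 46 x 46 mm, sides along its x and y, about 0.14 kg. Loose, polished pale marble like the other blanks, 24 mm thick, lying flat on the bench (z = 0). Origin: centre of its underside; z up.
- hex_blank: Regular hexagonal stone block, 52 mm across flats, 60 mm across corners; a pair of flats faces along +x and -x (the other flats every 60 degrees), about 0.15 kg. Loose, polished pale marble like the other blanks, 24 mm thick, lying flat on the bench (z = 0). Origin: centre of its underside; z up.
- bar_blank: Oblong stone bar, 34 mm along its x and 96 mm along its y, about 0.21 kg. Loose, polished pale marble like the other blanks, 24 mm thick, lying flat on the bench (z = 0). Origin: centre of its underside; z up.
- ring_nest: Nest for the ring: a round rim, inside diameter 76 mm, with a small black stud (10 mm diameter, its top level with the rim) at the centre which goes into the ring's hole; board 96 x 96 mm. Fixed plywood board 4 mm thick with a black rim 6 mm wide, rim top 9 mm above the bench; the blank lies on the board's top, 4 mm above the bench. Origin: centre of the board's underside; z up.
- square_nest: Nest for the square: a square rim, inside 62 x 62 mm, sides along its x and y; board 96 x 96 mm. Fixed plywood board 4 mm thick with a black rim 6 mm wide, rim top 9 mm above the bench; the blank lies on the board's top, 4 mm above the bench. Origin: centre of the board's underside; z up.
- hex_nest: Nest for the hexagon: a hexagonal rim, inside 68 mm across flats, a pair of flats facing along +x and -x; board 96 x 96 mm. Fixed plywood board 4 mm thick with a black rim 6 mm wide, rim top 9 mm above the bench; the blank lies on the board's top, 4 mm above the bench. Origin: centre of the board's underside; z up.
- bar_nest: Nest for the bar: an oblong rim, inside 50 mm along its x and 112 mm along its y; board 70 x 132 mm. Fixed plywood board 4 mm thick with a black rim 6 mm wide, rim top 9 mm above the bench; the blank lies on the board's top, 4 mm above the bench. Origin: centre of the board's underside; z up.
- jar: Amber glass jar with black cap and paper label, 48 mm diameter, 70 mm tall, standing loose among the blanks and nests; not to be disturbed. Origin: centre of its underside. Two rough brown pebbles, up to 40 mm wide and 30 mm tall, also lie among the blanks and nests.
Things that resemble listed ones, but are neither listed nor needed, are in the scene too. What is shaped like the square_blank but red or turquoise is not meant.

How it is judged:
By the outcome, as a careful person would: the job done as asked, in the order asked, and still so for the second after the job is handed in, with the robot touching nothing.
It also fails if it takes over 99 s, if anything falls off the work surface, if the arm or the gripper's body presses on something with over 40 N, if the wrist force passes 120 N, or if a joint passes its speed limit or range.

## Working session

There is one attempt and no reset: what is moved stays moved. The work goes in short steps, Python scripts to look and compute and a tool call to move; the robot and the scene stay as the last step left them, time stands still between calls to the robot, and variables do not carry over. Pictures are saved under pics/ and viewed, at most 14 in all, crops included, and the job is handed in when it is done.

Besides the shell and the picture viewer there is one more tool, called after "Call:" as a command line: name --argument value ..., lists and objects as JSON in quotes. play_rows: Moves the arm, as the interface text tells. Its arguments: {"type":"object","properties":{"plan":{"type":"array","items":{"type":"object","properties":{"travel":{"type":"array","items":{"type":"number"}},"angular":{"type":"array","items":{"type":"number"}},"hand":{"type":"number"}}}}},"required":["plan"]}

```bash
mkdir -p pics; cat > h.py <<'E'
import numpy as np,cv2
from scipy.spatial.transform import Rotation as R
from bench import bot,optics,finish_job,nets
def cam(f):
    K=np.array([[f['fx'],0,f['cx']],[0,f['fy'],f['cy']],[0,0,1]]);d=np.array([f['k1'],0,0,0,0.])
    a=np.array(f['attitude']); M=a if a.shape==(3,3) else (R.from_rotvec(a).as_matrix() if a.size==3 else R.from_quat(a).as_matrix())
    return K,d,M,np.array(f['position'])
def w(f,pts,z):
    K,d,M,p=cam(f)
    u=cv2.undistortPoints(np.array(pts,float).reshape(-1,1,2),K,d).reshape(-1,2)
    r=np.c_[u[:,0],-u[:,1],-np.ones(len(u))]@M.T
    return p+r*((z-p[2])/r[:,2])[:,None]
def px(f,P):
    K,d,M,p=cam(f); c=(np.array(P,float).reshape(-1,3)-p)@M; c=c*[1,-1,-1]
    return cv2.projectPoints(c,np.zeros(3),np.zeros(3),K,d)[0].reshape(-1,2)
def rect(f,x0,x1,y0,y1,z,s=1000):
    # ortho image: col = (x-x0)*s, row=(y1-y)*s
    xs=x0+np.arange(int((x1-x0)*s))/s; ys=y1-np.arange(int((y1-y0)*s))/s
    X,Y=np.meshgrid(xs,ys); m=px(f,np.c_[X.ravel(),Y.ravel(),np.full(X.size,z)]).astype(np.float32).reshape(X.shape+(2,))
    return cv2.remap(f['pixels'],m[...,0],m[...,1],cv2.INTER_LINEAR)
def save(n,im): cv2.imwrite('pics/'+n,im[...,::-1])
E
python3 - <<'E'
from h import *
for n in('top','scene'):
    f=optics.grab_frame(n); save(n+'0.png',f['pixels']); print(n,f['attitude'],f['position'],f['fx'],f['k1'])
    for l in 'ring_blank square_blank hex_blank bar_blank ring_nest square_nest hex_nest bar_nest jar'.split():
        print(l,[(np.round(o['point']).tolist(),round(o['conf'],2),np.round(w(f,[o['point']],0)[0,:2],3).tolist()) for o in nets.place_of(l,n)[:4]])
print(bot.pinch_z,bot.sense())
E
```

```text
top [ 0.11961441 -0.10628089 -1.54780684] [2.99810554e-01 6.80035078e-04 1.08454867e+00] 374.4023133189907 0.019695109653995017
ring_blank [([372.0, 140.0], 0.85, [0.646, -0.153])]
square_blank [([233.0, 154.0], 0.65, [0.594, 0.261]), ([289.0, 203.0], 0.59, [0.451, 0.09]), ([267.0, 231.0], 0.56, [0.368, 0.151]), ([300.0, 240.0], 0.55, [0.342, 0.053])]
hex_blank [([414.0, 236.0], 0.53, [0.363, -0.273])]
bar_blank [([174.0, 183.0], 0.61, [0.504, 0.43])]
ring_nest [([350.0, 208.0], 0.96, [0.437, -0.089])]
square_nest [([461.0, 182.0], 0.81, [0.522, -0.415])]
hex_nest [([273.0, 135.0], 0.86, [0.655, 0.142])]
bar_nest [([219.0, 230.0], 0.64, [0.367, 0.29])]
jar [([324.0, 168.0], 0.78, [0.555, -0.013])]
scene [0.75420717 0.48858585 1.12553542] [ 1.18875345 -0.29829647  0.73424298] 442.46027768307795 -0.015672180931129296
ring_blank [([290.0, 287.0], 0.72, [0.657, -0.147])]
square_blank [([325.0, 175.0], 0.89, [0.345, 0.055]), ([388.0, 139.0], 0.78, [0.254, 0.291]), ([356.0, 194.0], 0.77, [0.445, 0.098]), ([446.0, 218.0], 0.64, [0.598, 0.264])]
hex_blank [([197.0, 212.0], 0.97, [0.369, -0.2
[... 387 characters left out ...]
]
0.0187 {'t': 1.0, 'q': array([ 1.17531014,  0.31087618,  0.01399692,  1.51153297, -0.00440277,
        1.31924563, -0.02720392]), 'dq': array([ 0.0012557 ,  0.00179886, -0.00058298,  0.00019636, -0.00097992,
       -0.00124504, -0.00085732]), 'joint_torque': array([-3.27202488e-04, -3.79817104e+01,  1.45561192e-01, -2.30864865e+01,
        1.22194597e-02,  1.65487996e-03,  6.81253454e-06]), 'position': array([ 0.19057427, -0.51591075,  0.23130357]), 'orientation': array([-3.09252151e+00, -5.52942000e-01,  3.65018854e-05]), 'wrist_force': array([-0.05672738, -1.20939134, -0.14710621]), 'moment': array([-0.02359059, -0.02541186, -0.07270998]), 'grasp_force': 0.0, 'width': 1.0014611693971192}
```

View pics/top0.png

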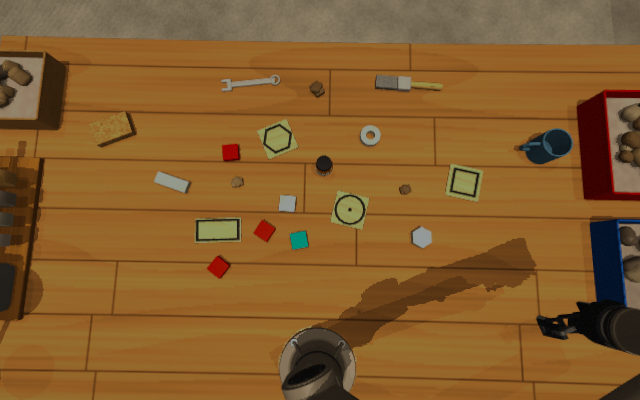

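View pics/scene0.png

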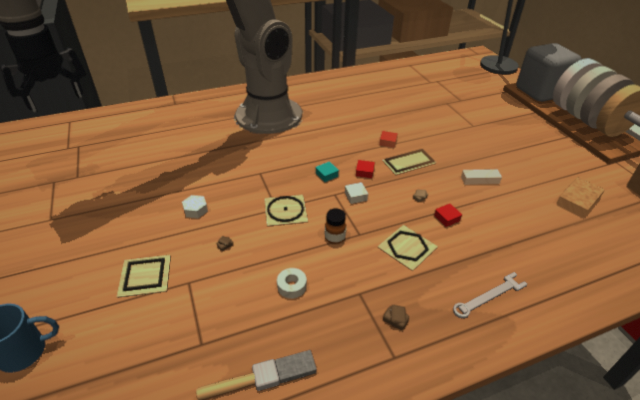

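The top view shows the blanks at: ring (371,135), white square (287,203), hexagon (422,237) and bar (172,182). The nests are at: ring (350,209), square (464,182), hexagon (277,139) and bar (218,230). The jar is at (324,164), and the red and turquoise squares are decoys.

```bash
cat >> h.py <<'E'
def seg(f,c,z,kind,h=0.075,s=2000):
    im=rect(f,c[0]-h,c[0]+h,c[1]-h,c[1]+h,z,s); hsv=cv2.cvtColor(cv2.GaussianBlur(im,(0,0),2),cv2.COLOR_RGB2HSV).astype(int)
    H,S,V=hsv[...,0],hsv[...,1],hsv[...,2]
    m=((S<60)&(V>140)) if kind=='b' else ((H>21)&(H<35)&(S>60)&(V>120)) if kind=='n' else (V<75)
    m=m.astype(np.uint8)
    if kind=='n': m=cv2.morphologyEx(m,cv2.MORPH_OPEN,np.ones((5,5)))
    cs,_=cv2.findContours(m,cv2.RETR_EXTERNAL,cv2.CHAIN_APPROX_NONE); k=max(cs,key=cv2.contourArea)
    (u,v),(a,b),t=cv2.minAreaRect(k); M=cv2.moments(k)
    if kind!='r': cv2.drawContours(im,[k],-1,(255,0,255),1)
    C=lambda u,v:np.round([c[0]-h+u/s,c[1]+h-v/s],4)
    return im,dict(rc=C(u,v),mc=C(M['m10']/M['m00'],M['m01']/M['m00']),size=(round(a/s*1e3,1),round(b/s*1e3,1)),ang=round(-t,1),area=round(M['m00']/s/s*1e6))
E
python3 - <<'E'
from h import *
f=optics.grab_frame('top'); ims=[]
for n,p,z,k in [('ring',(372,137),.024,'b'),('square',(287,203),.024,'b'),('hex',(422,237),.024,'b'),('bar',(172,182),.024,'b'),
 ('ringN',(350,209),.004,'n'),('squareN',(464,182),.004,'n'),('hexN',(277,139),.004,'n'),('barN',(218,230),.004,'n'),
 ('ringN',(350,209),.009,'r'),('squareN',(464,182),.009,'r'),('hexN',(277,139),.009,'r'),('barN',(218,230),.009,'r')]:
    im,r=seg(f,w(f,[p],z)[0],z,k); print(n,k,r); ims.append(cv2.resize(im,(200,200)))
save('seg.png',np.vstack([np.hstack(ims[i:i+4]) for i in(0,4)]))
for n,p,z in [('jar',(324,163),.07),('p1',(237,182),.02),('p2',(405,189),.02),('red1',(264,231),.024),('turq',(299,240),.024),('red',(231,152),.024)]: print(n,w(f,[p],z)[0])
E
```

```text
ring b {'rc': array([ 0.6547, -0.1454]), 'mc': array([ 0.6545, -0.145 ]), 'size': (55.0, 55.0), 'ang': -90.0, 'area': 2399}
square b {'rc': array([0.4478, 0.0934]), 'mc': array([0.4473, 0.0934]), 'size': (43.7, 43.9), 'ang': -5.0, 'area': 1730}
hex b {'rc': array([ 0.3583, -0.2907]), 'mc': array([ 0.3579, -0.2905]), 'size': (50.2, 55.2), 'ang': -29.4, 'area': 2073}
bar b {'rc': array([0.5027, 0.4305]), 'mc': array([0.5031, 0.4306]), 'size': (31.8, 92.4), 'ang': -18.8, 'area': 2679}
ringN n {'rc': array([ 0.4346, -0.0878]), 'mc': array([ 0.4348, -0.0877]), 'size': (73.2, 73.4), 'ang': -61.9, 'area': 4209}
squareN n {'rc': array([ 0.5213, -0.4207]), 'mc': array([ 0.5213, -0.4206]), 'size': (96.8, 97.6), 'ang': -11.3, 'area': 9106}
hexN n {'rc': array([0.6444, 0.1302]), 'mc': array([0.6445, 0.13  ]), 'size': (72.1, 64.8), 'ang': -66.4, 'area': 3540}
barN n {'rc': array([0.3681, 0.2931]), 'mc': array([0.3684, 0.293 ]), 'size': (109.0, 48.6), 'ang': -87.7, 'area': 5070}
ringN r {'rc': array([ 0.4344, -0.0875]), 'mc': array([ 0.4345, -0.0874]), 'size': (86.4, 86.4), 'ang': -33.7, 'area': 5840}
squareN r {'rc': array([ 0.5209, -0.4196]), 'mc': array([ 0.5209, -0.4198]), 'size': (73.2, 74.1), 'ang': -12.1, 'area': 5224}
hexN r {'rc': array([0.6432, 0.1297]), 'mc': array([0.6431, 0.1295]), 'size': (78.6, 89.2), 'ang': -35.8, 'area': 5291}
barN r {'rc': array([0.3685, 0.2921]), 'mc': array([0.3684, 0.292 ]), 'size': (123.9, 60.8), 'ang': -87.3, 'area': 7270}
jar [ 0.55454375 -0.01073915  0.07      ]
p1 [0.50584552 0.23964911 0.02      ]
p2 [ 0.49462059 -0.24570093  0.02      ]
red1 [0.36544819 0.15514508 0.024     ]
turq [0.34207515 0.05537654 0.024     ]
red [0.59379043 0.26070993 0.024     ]
```

View pics/seg.png

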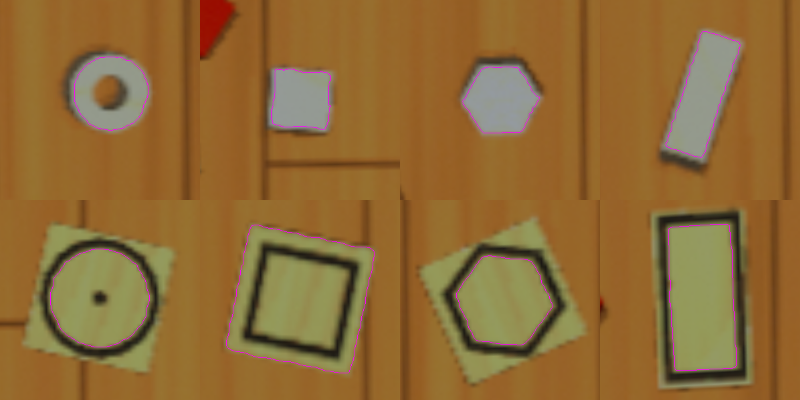

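```bash
cat >> h.py <<'E'
def go(x,y,z,yaws=None):
    s=bot.sense(); p=s['position']; Rm=R.from_rotvec(s['orientation']).as_matrix(); Y=Rm[:,1]; yaw=np.degrees(np.arctan2(Y[1],Y[0]))
    d=0
    if yaws is not None:
        az=np.degrees(np.arctan2(y,x)); rel0=STARTREL
        best=min(((a+180*k) for a in yaws for k in(-2,-1,0,1,2)),key=lambda a:abs((a-az)-rel0))
        d=(yaw-best+180)%360-180
    R2=Rm@R.from_rotvec([0,0,np.radians(d)]).as_matrix()
    # desired: exact vertical with this yaw
    zt=Rm[:,2]; tilt=Rm.T@np.cross(zt,[0,0,-1])
    print('yaw',yaw.round(1),'turn z',round(d,1),'travel',np.round(R2.T@(np.array([x,y,z])-p)*1e3,1),'tilt fix deg',np.degrees(tilt).round(2),'pos',p.round(4),'w',round(s['width'],3),'F',s['wrist_force'].round(1),'q7',s['q'][6].round(2),'t',s['t'])
E
python3 - <<'E'
import numpy as np
from scipy.spatial.transform import Rotation as R
Y=R.from_rotvec([-3.09252151e+00,-5.52942000e-01,0]).as_matrix()[:,1]
v=np.degrees(np.arctan2(Y[1],Y[0]))-np.degrees(np.arctan2(-.516,.191)); open('h.py','a').write(f'STARTREL={v}\n'); print(v)
from h import *
go(.6546,-.1452,.12,range(0,180,5))
go(.6546,-.1452,.12)
E
```

```text
-0.03759184176647068
yaw -69.7 turn z -54.7 travel [478.2 352.3 111.3] tilt fix deg [0. 0. 0.] pos [ 0.1906 -0.5159  0.2313] w 1.001 F [0.9 0.4 0.2] q7 -0.03 t 1.05
yaw -69.7 turn z 0 travel [ 563.8 -187.   111.3] tilt fix deg [0. 0. 0.] pos [ 0.1906 -0.5159  0.2313] w 1.001 F [0.9 0.4 0.2] q7 -0.03 t 1.05
```

Call:
play_rows --plan '[{"travel":[0,0,0],"angular":[0,0,-7.8],"hand":1},{"travel":[0,0,0],"angular":[0,0,-7.8],"hand":1},{"travel":[0,0,0],"angular":[0,0,-7.8],"hand":1},{"travel":[0,0,0],"angular":[0,0,-7.8],"hand":1},{"travel":[0,0,0],"angular":[0,0,-7.8],"hand":1},{"travel":[0,0,0],"angular":[0,0,-7.8],"hand":1},{"travel":[0,0,0],"angular":[0,0,-7.9],"hand":1},{"travel":[40,29,5],"angular":[0,0,0],"hand":1},{"travel":[40,29,5],"angular":[0,0,0],"hand":1},{"travel":[40,29,5],"angular":[0,0,0],"hand":1},{"travel":[40,29,5],"angular":[0,0,0],"hand":1},{"travel":[40,29,5],"angular":[0,0,0],"hand":1},{"travel":[40,29,5],"angular":[0,0,0],"hand":1},{"travel":[40,29,5],"angular":[0,0,0],"hand":1},{"travel":[40,29,5],"angular":[0,0,0],"hand":1},{"travel":[40,29,10],"angular":[0,0,0],"hand":1},{"travel":[40,29,10],"angular":[0,0,0],"hand":1},{"travel":[40,29,20],"angular":[0,0,0],"hand":1},{"travel":[38,32,20],"angular":[0,0,0],"hand":1},{"travel":[0,0,0],"angular":[0,0,0],"hand":1}]'

```text
t: 3.05
position: [0.6499, -0.1398, 0.1285]
orientation: [-2.474, -1.919, -0.003]
wrist_force: [-0.6, 0.7, -1.2]
width: 0.999
grasp_force: 0.0
```

```bash
python3 -c "
from h import *
go(.6546,-.1452,.003,[-15])
f=optics.grab_frame('scene');save('s1.png',f['pixels'])"
```

```text
yaw -14.4 turn z 0.6 travel [ -5.    6.8 125.5] tilt fix deg [-0.39 -0.45  0.  ] pos [ 0.6499 -0.1398  0.1285] w 0.999 F [-0.6  0.7 -1.2] q7 -0.21 t 3.05
```

View pics/s1.png

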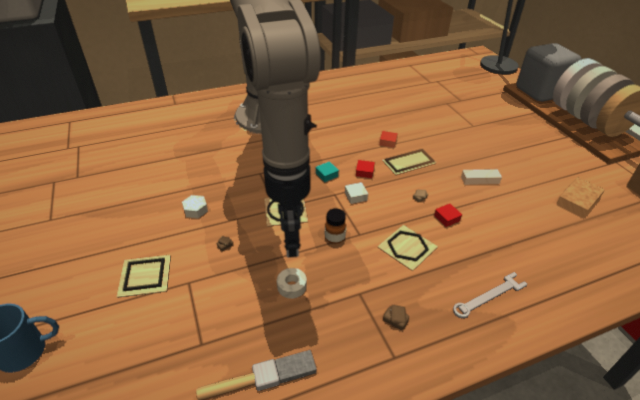

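The scene view shows the gripper at (291,240), above and just behind the ring at (291,283). The path is clear.

Call:
play_rows --plan '[{"travel":[-3,4,35],"angular":[0,0,0],"hand":1},{"travel":[-2,3,35],"angular":[0,0,0],"hand":1},{"travel":[0,0,10],"angular":[0,0,0],"hand":1},{"travel":[0,0,0],"angular":[0,0,0],"hand":1},{"travel":[0,0,0],"angular":[0,0,0],"hand":1},{"travel":[0,0,0],"angular":[0,0,0],"hand":1}]'

```text
t: 3.7
position: [0.6549, -0.1565, 0.0569]
orientation: [2.49, 1.909, 0.005]
wrist_force: [-0.0, 0.3, 0.1]
width: 1.0
grasp_force: 0.0
```

```bash
python3 -c "
from h import *
go(.6546,-.1452,.003,[-15])"
```

```text
yaw -15.0 turn z -0.0 travel [10.8 -3.5 53.8] tilt fix deg [ 0.27 -0.03  0.  ] pos [ 0.6549 -0.1565  0.0569] w 1.0 F [-0.   0.3  0.1] q7 -0.22 t 3.7
```

Call:
play_rows --plan '[{"travel":[10.8,-3.5,10],"angular":[0,0,0],"hand":1},{"travel":[0,0,12],"angular":[0,0,0],"hand":1},{"travel":[0,0,12],"angular":[0,0,0],"hand":1},{"travel":[0,0,10],"angular":[0,0,0],"hand":1},{"travel":[0,0,6],"angular":[0,0,0],"hand":1},{"travel":[0,0,4],"angular":[0,0,0],"hand":1},{"travel":[0,0,0],"angular":[0,0,0],"hand":1},{"travel":[0,0,0],"angular":[0,0,0],"hand":0.8},{"travel":[0,0,0],"angular":[0,0,0],"hand":0.6},{"travel":[0,0,0],"angular":[0,0,0],"hand":0.4},{"travel":[0,0,0],"angular":[0,0,0],"hand":0.4},{"travel":[0,0,0],"angular":[0,0,0],"hand":0.4},{"travel":[0,0,0],"angular":[0,0,0],"hand":0.4},{"travel":[0,0,0],"angular":[0,0,0],"hand":0.4}]'

```text
t: 5.1
position: [0.6539, -0.1451, 0.0015]
orientation: [2.491, 1.911, 0.003]
wrist_force: [0.5, -0.6, 6.4]
width: 0.684
grasp_force: 64.9
```

```bash
python3 -c "
from h import *
go(.4345,-.0875,.10,range(0,180,3))
f=optics.grab_frame('scene');save('s2.png',cv2.resize(f['pixels'][180:340,200:400],None,fx=4,fy=3.75))"
```

```text
yaw -15.0 turn z -3.0 travel [  10.7 -226.3  -99.1] tilt fix deg [ 0.16 -0.01 -0.  ] pos [ 0.6539 -0.1451  0.0015] w 0.684 F [ 0.5 -0.6  6.4] q7 -0.25 t 5.1
```

View pics/s2.png

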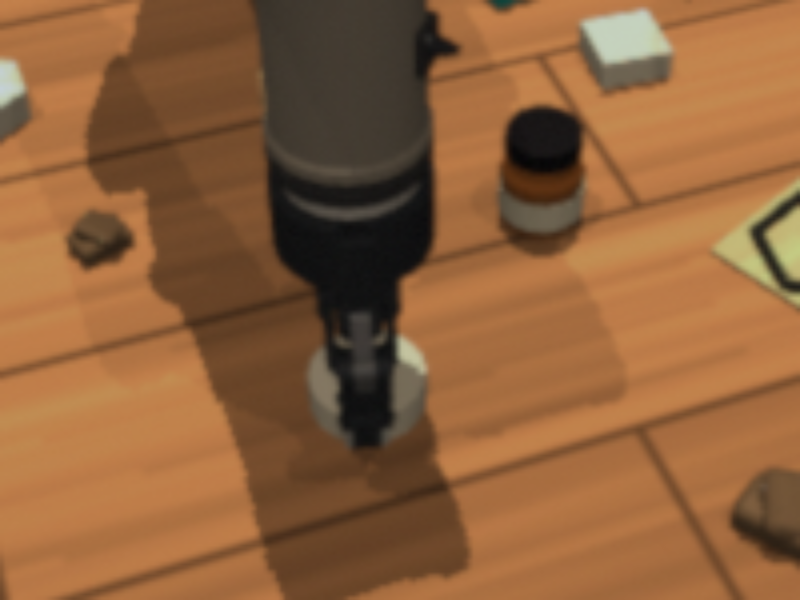

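The ring is held between the fingers. The finger tip shows at about (365,445) in the crop, so I'm checking how high the tips are.

```bash
python3 -c "
from h import *
f=optics.grab_frame('scene')
Y=np.array([np.cos(np.radians(-15)),np.sin(np.radians(-15)),0]);c=np.array([.6539,-.1451,0])
for z in(0,.005,.01):
  print(z,[(o,px(f,c+Y*o+[0,0,z])[0].round(1).tolist()) for o in(.03,.037,.044)])
print(bot.sense()['moment'],bot.sense()['wrist_force'])
"
```

```text
0 [(0.03, [291.0, 297.5]), (0.037, [291.2, 300.4]), (0.044, [291.4, 303.4])]
0.005 [(0.03, [290.9, 296.0]), (0.037, [291.1, 298.9]), (0.044, [291.4, 301.9])]
0.01 [(0.03, [290.8, 294.4]), (0.037, [291.1, 297.4]), (0.044, [291.3, 300.4])]
[ 0.02543695  0.10508035 -0.01049945] [ 0.30250914 -0.69659566  5.18025125]
```

Call:
play_rows --plan '[{"travel":[0,0,0],"angular":[0,0,0],"hand":0.85},{"travel":[0,0,0],"angular":[0,0,0],"hand":0.85},{"travel":[0,0,-3],"angular":[0,0,0],"hand":0.85},{"travel":[0,0,-3],"angular":[0,0,0],"hand":0.85},{"travel":[0,0,0],"angular":[0,0,0],"hand":0.85},{"travel":[0,0,0],"angular":[0,0,0],"hand":0.4},{"travel":[0,0,0],"angular":[0,0,0],"hand":0.4},{"travel":[0,0,0],"angular":[0,0,0],"hand":0.4},{"travel":[0,0,0],"angular":[0,0,0],"hand":0.4}]'

```text
t: 6.1
position: [0.6534, -0.1449, 0.0072]
orientation: [2.492, 1.911, 0.002]
wrist_force: [-0.3, 1.0, 5.3]
width: 0.677
grasp_force: 64.0
```

```bash
python3 -c "
from h import *
go(.4345,-.0875,.10,[-15,-12])"
```

```text
yaw -15.0 turn z -3.0 travel [  10.7 -225.9  -93.2] tilt fix deg [ 0.09 -0.01  0.  ] pos [ 0.6534 -0.1449  0.0072] w 0.677 F [-0.3  1.   5.3] q7 -0.25 t 6.1
```

Call:
play_rows --plan '[{"travel":[0,0,-5],"angular":[0,0,0],"hand":0.4},{"travel":[0,0,-15],"angular":[0,0,0],"hand":0.4},{"travel":[0,0,-25],"angular":[0,0,0],"hand":0.4},{"travel":[0,0,-25],"angular":[0,0,0],"hand":0.4},{"travel":[0,-10,-15],"angular":[0,0,0],"hand":0.4},{"travel":[0,-25,-8],"angular":[0,0,0],"hand":0.4},{"travel":[0,-35,0],"angular":[0,0,0],"hand":0.4},{"travel":[0,-35,0],"angular":[0,0,0],"hand":0.4},{"travel":[0,-35,0],"angular":[0,0,0],"hand":0.4},{"travel":[0,-35,0],"angular":[0,0,0],"hand":0.4},{"travel":[0,-30,0],"angular":[0,0,0],"hand":0.4},{"travel":[-1.3,-15,10],"angular":[0,0,0],"hand":0.4},{"travel":[0,-6,20],"angular":[0,0,0],"hand":0.4},{"travel":[0,0,20],"angular":[0,0,0],"hand":0.4},{"travel":[0,0,8],"angular":[0,0,0],"hand":0.4},{"travel":[0,0,0],"angular":[0,0,0],"hand":0.4},{"travel":[0,0,0],"angular":[0,0,0],"hand":0.4},{"travel":[0,0,0],"angular":[0,0,0],"hand":0.4},{"travel":[0,0,0],"angular":[0,0,0],"hand":0.4}]'

```text
t: 8.0
position: [0.435, -0.0877, 0.0418]
orientation: [2.492, 1.911, 0.002]
wrist_force: [0.4, 0.8, -0.9]
width: 0.676
grasp_force: 64.5
```

```bash
python3 -c "
from h import *
go(.4345,-.0875,.0115,[-15])
f=optics.grab_frame('scene');save('s3.png',cv2.resize(f['pixels'][120:280,200:400],None,fx=4,fy=3.75))"
```

```text
yaw -15.0 turn z -0.0 travel [ 0.1 -0.6 30.3] tilt fix deg [ 0.11 -0.    0.  ] pos [ 0.435  -0.0877  0.0418] w 0.676 F [ 0.4  0.8 -0.9] q7 -0.27 t 8.0
```

View pics/s3.png

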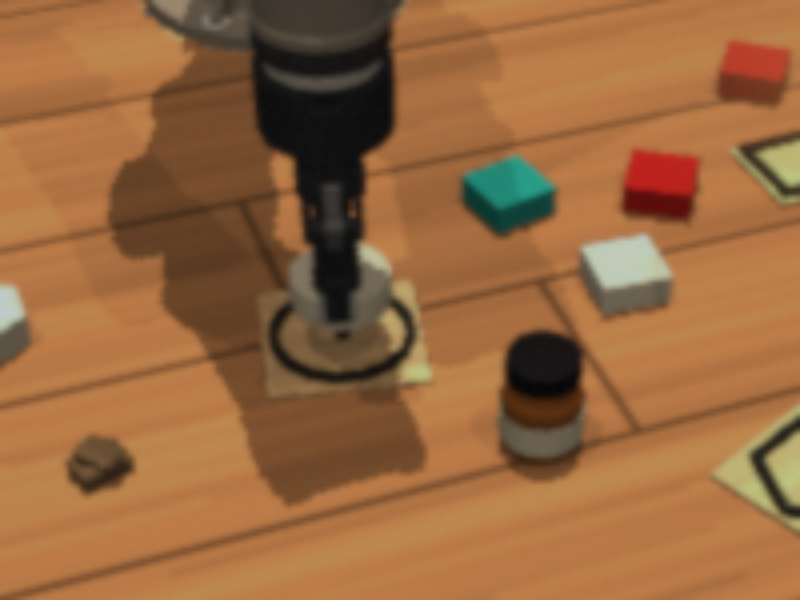

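The ring is held level above its nest; the stud shows just below it at (341,335) in the crop. Lowering slowly.

Call:
play_rows --plan '[{"travel":[0,0,12],"angular":[0,0,0],"hand":0.4},{"travel":[0,0,8],"angular":[0,0,0],"hand":0.4},{"travel":[0,0,4],"angular":[0,0,0],"hand":0.4},{"travel":[0,0,2],"angular":[0,0,0],"hand":0.4},{"travel":[0,0,2],"angular":[0,0,0],"hand":0.4},{"travel":[0,0,1],"angular":[0,0,0],"hand":0.4},{"travel":[0,0,0],"angular":[0,0,0],"hand":0.4},{"travel":[0,0,0],"angular":[0,0,0],"hand":0.4}]'

```text
t: 8.85
position: [0.4343, -0.0876, 0.0122]
orientation: [2.493, 1.912, 0.0]
wrist_force: [-0.2, -0.0, -1.5]
width: 0.677
grasp_force: 64.5
```

Call:
play_rows --plan '[{"travel":[0,0,1],"angular":[0,0,0],"hand":0.4},{"travel":[0,0,0],"angular":[0,0,0],"hand":0.4},{"travel":[0,0,0],"angular":[0,0,0],"hand":0.4}]'

```text
t: 9.15
position: [0.4341, -0.0876, 0.0111]
orientation: [2.493, 1.912, 0.0]
wrist_force: [0.7, -0.5, -0.9]
width: 0.678
grasp_force: 64.6
```

Call:
play_rows --plan '[{"travel":[0,0,0.7],"angular":[0,0,0],"hand":0.4},{"travel":[0,0,0],"angular":[0,0,0],"hand":0.4},{"travel":[0,0,0.7],"angular":[0,0,0],"hand":0.4},{"travel":[0,0,0],"angular":[0,0,0],"hand":0.4},{"travel":[0,0,0],"angular":[0,0,0],"hand":0.4}]'

```text
t: 9.65
position: [0.4342, -0.0876, 0.011]
orientation: [2.492, 1.912, -0.001]
wrist_force: [-4.1, 1.0, 11.1]
width: 0.677
grasp_force: 65.7
```

Call:
play_rows --plan '[{"travel":[0,0,0],"angular":[0,0,0],"hand":0.75},{"travel":[0,0,0],"angular":[0,0,0],"hand":0.85},{"travel":[0,0,0],"angular":[0,0,0],"hand":1},{"travel":[0,0,0],"angular":[0,0,0],"hand":1},{"travel":[0,0,-5],"angular":[0,0,0],"hand":1},{"travel":[0,0,-20],"angular":[0,0,0],"hand":1},{"travel":[0,0,-35],"angular":[0,0,0],"hand":1},{"travel":[0,0,-40],"angular":[0,0,0],"hand":1},{"travel":[0,0,0],"angular":[0,0,0],"hand":1},{"travel":[0,0,0],"angular":[0,0,0],"hand":1},{"travel":[0,0,0],"angular":[0,0,0],"hand":1}]'

```text
t: 10.75
position: [0.4329, -0.0875, 0.1087]
orientation: [-2.492, -1.911, 0.003]
wrist_force: [-0.6, -0.9, -0.7]
width: 1.002
grasp_force: 0.0
```

```bash
python3 -c "
from h import *
go(.4475,.0934,.10,[-5,85])
f=optics.grab_frame('scene');save('s4.png',cv2.resize(f['pixels'][120:280,200:400],None,fx=4,fy=3.75))"
```

```text
yaw -15.0 turn z -10.0 travel [181.5  -1.3   8.7] tilt fix deg [-0.13  0.02  0.  ] pos [ 0.4329 -0.0875  0.1087] w 1.002 F [-0.6 -0.9 -0.7] q7 -0.21 t 10.75
```

View pics/s4.png

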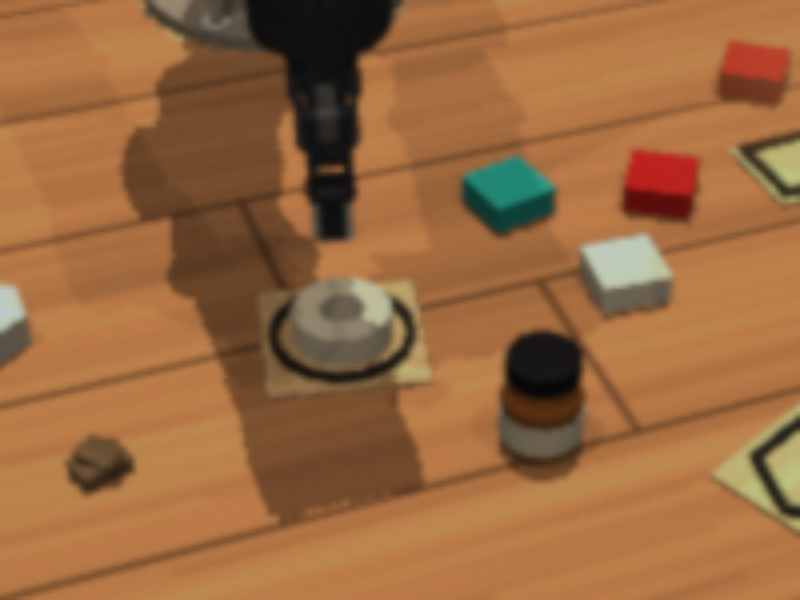

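The ring sits inside its rim around the stud. Next is the square.

Call:
play_rows --plan '[{"travel":[0,0,0],"angular":[0,0,-5],"hand":1},{"travel":[0,0,0],"angular":[0,0,-5],"hand":1},{"travel":[20,0,0],"angular":[0,0,0],"hand":1},{"travel":[35,0,0],"angular":[0,0,0],"hand":1},{"travel":[40,0,0],"angular":[0,0,0],"hand":1},{"travel":[40,-1,0],"angular":[0,0,0],"hand":1},{"travel":[30,0,0],"angular":[0,0,0],"hand":1},{"travel":[16,0,20],"angular":[0,0,0],"hand":1},{"travel":[0,0,25],"angular":[0,0,0],"hand":1},{"travel":[0,0,15],"angular":[0,0,0],"hand":1},{"travel":[0,0,0],"angular":[0,0,0],"hand":1},{"travel":[0,0,0],"angular":[0,0,0],"hand":1},{"travel":[0,0,0],"angular":[0,0,0],"hand":1}]'

```text
t: 12.1
position: [0.4494, 0.0929, 0.0501]
orientation: [2.317, 2.121, 0.001]
wrist_force: [0.0, 0.6, 0.7]
width: 1.003
grasp_force: 0.0
```

```bash
python3 -c "
from h import *
go(.4475,.0934,.0075,[-5])"
```

```text
yaw -5.0 turn z -0.0 travel [ 0.3 -2.  42.6] tilt fix deg [ 0.05 -0.02 -0.  ] pos [0.4494 0.0929 0.0501] w 1.003 F [0.  0.6 0.7] q7 -0.55 t 12.1
```

Call:
play_rows --plan '[{"travel":[0,-2,15],"angular":[0,0,0],"hand":1},{"travel":[0,0,15],"angular":[0,0,0],"hand":1},{"travel":[0,0,8],"angular":[0,0,0],"hand":1},{"travel":[0,0,4],"angular":[0,0,0],"hand":1},{"travel":[0,0,0],"angular":[0,0,0],"hand":0.9},{"travel":[0,0,0],"angular":[0,0,0],"hand":0.75},{"travel":[0,0,0],"angular":[0,0,0],"hand":0.6},{"travel":[0,0,0],"angular":[0,0,0],"hand":0.3},{"travel":[0,0,0],"angular":[0,0,0],"hand":0.3},{"travel":[0,0,0],"angular":[0,0,0],"hand":0.3},{"travel":[0,0,0],"angular":[0,0,0],"hand":0.3},{"travel":[0,0,0],"angular":[0,0,0],"hand":0.3}]'

```text
t: 13.3
position: [0.4478, 0.0933, 0.0085]
orientation: [2.316, 2.121, 0.002]
wrist_force: [-0.2, 0.0, 6.5]
width: 0.524
grasp_force: 62.3
```

```bash
python3 -c "
from h import *
go(.5211,-.4204,.10,[-11.6,78.4])
go(.5211,-.4204,.10,[-11.6])"
```

```text
yaw -5.0 turn z 6.6 travel [-488.4  175.3  -91.4] tilt fix deg [ 0.1  -0.01  0.  ] pos [0.4478 0.0933 0.0085] w 0.524 F [-0.2  0.   6.5] q7 -0.6 t 13.3
yaw -5.0 turn z 6.6 travel [-488.4  175.3  -91.4] tilt fix deg [ 0.1  -0.01  0.  ] pos [0.4478 0.0933 0.0085] w 0.524 F [-0.2  0.   6.5] q7 -0.6 t 13.3
```

Call:
play_rows --plan '[{"travel":[0,0,-5],"angular":[0,0,0],"hand":0.3},{"travel":[0,0,-15],"angular":[0,0,0],"hand":0.3},{"travel":[0,0,-30],"angular":[0,0,3.3],"hand":0.3},{"travel":[0,0,-30],"angular":[0,0,3.3],"hand":0.3},{"travel":[0,0,-20],"angular":[0,0,0],"hand":0.3},{"travel":[-20,7,-10],"angular":[0,0,0],"hand":0.3},{"travel":[-35,13,0],"angular":[0,0,0],"hand":0.3},{"travel":[-45,16,0],"angular":[0,0,0],"hand":0.3},{"travel":[-45,16,0],"angular":[0,0,0],"hand":0.3},{"travel":[-45,16,0],"angular":[0,0,0],"hand":0.3},{"travel":[-45,16,0],"angular":[0,0,0],"hand":0.3},{"travel":[-45,16,0],"angular":[0,0,0],"hand":0.3},{"travel":[-45,16,0],"angular":[0,0,0],"hand":0.3},{"travel":[-45,16,0],"angular":[0,0,0],"hand":0.3},{"travel":[-45,16,0],"angular":[0,0,0],"hand":0.3},{"travel":[-40,15,0],"angular":[0,0,0],"hand":0.3},{"travel":[-33,12,10],"angular":[0,0,0],"hand":0.3},{"travel":[0,0,30],"angular":[0,0,0],"hand":0.3},{"travel":[0,0,0],"angular":[0,0,0],"hand":0.3},{"travel":[0,0,0],"angular":[0,0,0],"hand":0.3}]'

```text
t: 15.3
position: [0.5195, -0.4182, 0.0765]
orientation: [-2.431, -1.984, -0.001]
wrist_force: [0.3, 0.6, -1.4]
width: 0.515
grasp_force: 61.6
```

```bash
python3 -c "
from h import *
go(.5211,-.4204,.045,[-11.6])"
```

```text
yaw -11.5 turn z 0.1 travel [-1.9  2.1 31.5] tilt fix deg [-0.16 -0.17  0.  ] pos [ 0.5195 -0.4182  0.0765] w 0.515 F [ 0.3  0.6 -1.4] q7 0.32 t 15.3
```

Call:
play_rows --plan '[{"travel":[-1,1,20],"angular":[0,0,0],"hand":0.3},{"travel":[0,0,15],"angular":[0,0,0],"hand":0.3},{"travel":[0,0,0],"angular":[0,0,0],"hand":0.3},{"travel":[0,0,0],"angular":[0,0,0],"hand":0.3},{"travel":[0,0,0],"angular":[0,0,0],"hand":0.3}]'

```text
t: 15.8
position: [0.5216, -0.4216, 0.044]
orientation: [2.433, 1.984, 0.001]
wrist_force: [-1.1, 0.3, -1.0]
width: 0.519
grasp_force: 61.6
```

```bash
python3 -c "
from h import *
go(.5211,-.4204,.0125,[-11.6])
f=optics.grab_frame('scene');save('s5.png',cv2.resize(f['pixels'][190:350,50:250],None,fx=4,fy=3.75))"
```

```text
yaw -11.6 turn z -0.0 travel [ 1.1 -0.8 31.5] tilt fix deg [0.11 0.05 0.  ] pos [ 0.5216 -0.4216  0.044 ] w 0.519 F [-1.1  0.3 -1. ] q7 0.31 t 15.8
```

View pics/s5.png

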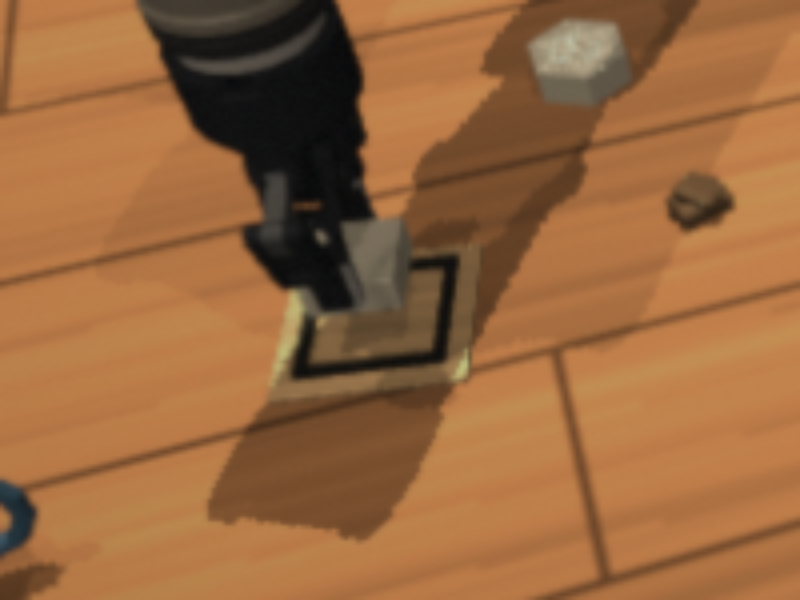

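The square is held level above its nest, at about (355,265) in the crop. Lowering until it touches.

Call:
play_rows --plan '[{"travel":[1,-1,12],"angular":[0,0,0],"hand":0.3},{"travel":[0,0,8],"angular":[0,0,0],"hand":0.3},{"travel":[0,0,5],"angular":[0,0,0],"hand":0.3},{"travel":[0,0,3],"angular":[0,0,0],"hand":0.3},{"travel":[0,0,1.5],"angular":[0,0,0],"hand":0.3},{"travel":[0,0,1],"angular":[0,0,0],"hand":0.3},{"travel":[0,0,0.7],"angular":[0,0,0],"hand":0.3},{"travel":[0,0,0],"angular":[0,0,0],"hand":0.3},{"travel":[0,0,0],"angular":[0,0,0],"hand":0.3}]'

```text
t: 16.75
position: [0.5201, -0.4204, 0.0127]
orientation: [2.435, 1.985, -0.0]
wrist_force: [-2.2, 1.9, 5.1]
width: 0.522
grasp_force: 62.3
```

Call:
play_rows --plan '[{"travel":[0,0,0.3],"angular":[0,0,0],"hand":0.3},{"travel":[0,0,0],"angular":[0,0,0],"hand":0.6},{"travel":[0,0,0],"angular":[0,0,0],"hand":0.75},{"travel":[0,0,0],"angular":[0,0,0],"hand":0.9},{"travel":[0,0,0],"angular":[0,0,0],"hand":1},{"travel":[0,0,-5],"angular":[0,0,0],"hand":1},{"travel":[0,0,-20],"angular":[0,0,0],"hand":1},{"travel":[0,0,-35],"angular":[0,0,0],"hand":1},{"travel":[0,0,-40],"angular":[0,0,0],"hand":1},{"travel":[0,0,0],"angular":[0,0,0],"hand":1},{"travel":[0,0,0],"angular":[0,0,0],"hand":1},{"travel":[0,0,0],"angular":[0,0,0],"hand":1}]'

```text
t: 17.95
position: [0.5193, -0.4198, 0.1102]
orientation: [-2.433, -1.984, 0.001]
wrist_force: [-0.7, -0.5, -0.8]
width: 0.998
grasp_force: 0.0
```

```bash
python3 -c "
from h import *
go(.3582,-.2906,.06,[30.6,90.6,-29.4])
f=optics.grab_frame('scene');save('s6.png',cv2.resize(f['pixels'][190:350,50:250],None,fx=4,fy=3.75))"
```

```text
yaw -11.6 turn z 17.8 travel [  33.5 -203.7   50.6] tilt fix deg [-0.11 -0.04  0.  ] pos [ 0.5193 -0.4198  0.1102] w 0.998 F [-0.7 -0.5 -0.8] q7 0.33 t 17.95
```

View pics/s6.png

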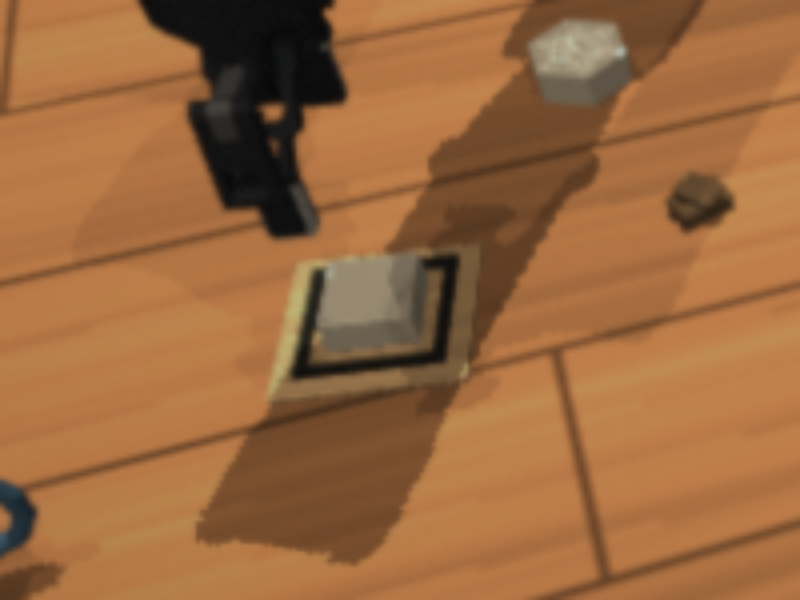

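The square lies inside its rim at about (370,300) in the crop; I'll check it from the top camera at the end. Next is the hexagon.

Call:
play_rows --plan '[{"travel":[0,0,0],"angular":[0,0,6],"hand":1},{"travel":[0,0,0],"angular":[0,0,6],"hand":1},{"travel":[0,0,0],"angular":[0,0,5.8],"hand":1},{"travel":[3.5,-20,0],"angular":[0,0,0],"hand":1},{"travel":[6,-36,0],"angular":[0,0,0],"hand":1},{"travel":[6,-36,0],"angular":[0,0,0],"hand":1},{"travel":[6,-36,0],"angular":[0,0,0],"hand":1},{"travel":[6,-36,0],"angular":[0,0,0],"hand":1},{"travel":[4,-25,10],"angular":[0,0,0],"hand":1},{"travel":[2,-14,20],"angular":[0,0,0],"hand":1},{"travel":[0,0,20],"angular":[0,0,0],"hand":1},{"travel":[0,0,0],"angular":[0,0,0],"hand":1},{"travel":[0,0,0],"angular":[0,0,0],"hand":1},{"travel":[0,0,0],"angular":[0,0,0],"hand":1}]'

```text
t: 19.4
position: [0.3605, -0.2919, 0.0617]
orientation: [2.712, 1.584, 0.001]
wrist_force: [0.3, 1.0, 0.6]
width: 1.001
grasp_force: 0.0
```

```bash
python3 -c "
from h import *
go(.3582,-.2906,.008,[-29.4])"
```

```text
yaw -29.4 turn z -0.0 travel [-0.  -2.7 53.7] tilt fix deg [0.08 0.   0.  ] pos [ 0.3605 -0.2919  0.0617] w 1.001 F [0.3 1.  0.6] q7 0.03 t 19.4
```

Call:
play_rows --plan '[{"travel":[0,-2,15],"angular":[0,0,0],"hand":1},{"travel":[0,0,18],"angular":[0,0,0],"hand":1},{"travel":[0,0,12],"angular":[0,0,0],"hand":1},{"travel":[0,0,6],"angular":[0,0,0],"hand":1},{"travel":[0,0,2],"angular":[0,0,0],"hand":1},{"travel":[0,0,0],"angular":[0,0,0],"hand":0.9},{"travel":[0,0,0],"angular":[0,0,0],"hand":0.75},{"travel":[0,0,0],"angular":[0,0,0],"hand":0.6},{"travel":[0,0,0],"angular":[0,0,0],"hand":0.35},{"travel":[0,0,0],"angular":[0,0,0],"hand":0.35},{"travel":[0,0,0],"angular":[0,0,0],"hand":0.35},{"travel":[0,0,0],"angular":[0,0,0],"hand":0.35},{"travel":[0,0,0],"angular":[0,0,0],"hand":0.35}]'

```text
t: 20.7
position: [0.3584, -0.2907, 0.0091]
orientation: [2.712, 1.584, 0.0]
wrist_force: [-2.0, 1.3, 5.5]
width: 0.587
grasp_force: 62.9
```

```bash
python3 -c "
from h import *
go(.6442,.13,.13,[23.8,83.8,-36.2])"
```

```text
yaw -29.4 turn z -53.2 travel [ 269.4  431.3 -121. ] tilt fix deg [0.07 0.03 0.  ] pos [ 0.3584 -0.2907  0.0091] w 0.587 F [-2.   1.3  5.5] q7 0.0 t 20.7
```

Call:
play_rows --plan '[{"travel":[0,0,-5],"angular":[0,0,0],"hand":0.35},{"travel":[0,0,-15],"angular":[0,0,0],"hand":0.35},{"travel":[0,0,-30],"angular":[0,0,-7.6],"hand":0.35},{"travel":[0,0,-30],"angular":[0,0,-7.6],"hand":0.35},{"travel":[0,0,-30],"angular":[0,0,-7.6],"hand":0.35},{"travel":[0,0,-30],"angular":[0,0,-7.6],"hand":0.35},{"travel":[0,0,-20],"angular":[0,0,-7.6],"hand":0.35},{"travel":[0,0,0],"angular":[0,0,-7.6],"hand":0.35},{"travel":[0,0,0],"angular":[0,0,-7.6],"hand":0.35},{"travel":[0,0,0],"angular":[0,0,0],"hand":0.35}]'

```text
t: 21.7
position: [0.3576, -0.2902, 0.1682]
orientation: [-1.717, -2.631, 0.0]
wrist_force: [-0.0, 0.5, -2.1]
width: 0.588
grasp_force: 62.7
```

Call:
play_rows --plan '[{"travel":[10,16,0],"angular":[0,0,0],"hand":0.35},{"travel":[18,29,0],"angular":[0,0,0],"hand":0.35},{"travel":[22,35,0],"angular":[0,0,0],"hand":0.35},{"travel":[22,35,0],"angular":[0,0,0],"hand":0.35},{"travel":[22,35,0],"angular":[0,0,0],"hand":0.35},{"travel":[22,35,0],"angular":[0,0,0],"hand":0.35},{"travel":[22,35,0],"angular":[0,0,0],"hand":0.35},{"travel":[22,35,0],"angular":[0,0,0],"hand":0.35},{"travel":[22,35,0],"angular":[0,0,0],"hand":0.35},{"travel":[22,35,0],"angular":[0,0,0],"hand":0.35},{"travel":[22,35,0],"angular":[0,0,0],"hand":0.35},{"travel":[18,30,0],"angular":[0,0,0],"hand":0.35},{"travel":[14,24,0],"angular":[0,0,0],"hand":0.35},{"travel":[11,17,10],"angular":[0,0,0],"hand":0.35},{"travel":[0,0,30],"angular":[0,0,0],"hand":0.35},{"travel":[0,0,30],"angular":[0,0,0],"hand":0.35},{"travel":[0,0,20],"angular":[0,0,0],"hand":0.35},{"travel":[0,0,0],"angular":[0,0,0],"hand":0.35},{"travel":[0,0,0],"angular":[0,0,0],"hand":0.35},{"travel":[0,0,0],"angular":[0,0,0],"hand":0.35}]'

```text
t: 23.7
position: [0.6451, 0.1301, 0.0799]
orientation: [1.717, 2.629, 0.004]
wrist_force: [0.0, 0.5, -1.9]
width: 0.588
grasp_force: 62.8
```

```bash
python3 -c "
from h import *
go(.6442,.13,.045,[23.8])
f=optics.grab_frame('scene');save('s7.png',cv2.resize(f['pixels'][160:320,300:500],None,fx=4,fy=3.75))"
```

```text
yaw 23.7 turn z -0.1 travel [ 0.3 -0.9 34.9] tilt fix deg [0.18 0.02 0.  ] pos [0.6451 0.1301 0.0799] w 0.588 F [ 0.   0.5 -1.9] q7 -0.07 t 23.7
```

View pics/s7.png

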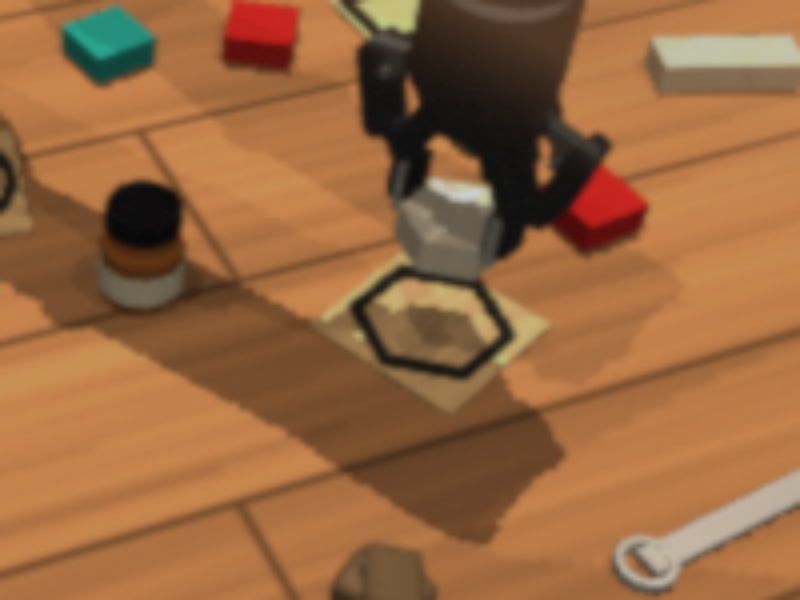

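The hexagon is held above its nest at (447,228) in the crop, and the jar at (143,245) is untouched. Lowering now.

Call:
play_rows --plan '[{"travel":[0,-1,20],"angular":[0,0,0],"hand":0.35},{"travel":[0,0,20],"angular":[0,0,0],"hand":0.35},{"travel":[0,0,12],"angular":[0,0,0],"hand":0.35},{"travel":[0,0,6],"angular":[0,0,0],"hand":0.35},{"travel":[0,0,4],"angular":[0,0,0],"hand":0.35},{"travel":[0,0,2.5],"angular":[0,0,0],"hand":0.35},{"travel":[0,0,1],"angular":[0,0,0],"hand":0.35},{"travel":[0,0,1],"angular":[0,0,0],"hand":0.35},{"travel":[0,0,0],"angular":[0,0,0],"hand":0.35},{"travel":[0,0,0],"angular":[0,0,0],"hand":0.35}]'

```text
t: 24.75
position: [0.6435, 0.1294, 0.0133]
orientation: [1.716, 2.63, 0.001]
wrist_force: [-2.7, -1.0, 5.8]
width: 0.589
grasp_force: 63.7
```

Contact at 6 N. Releasing the hexagon and moving on to the bar.

Call:
play_rows --plan '[{"travel":[0,0,0.3],"angular":[0,0,0],"hand":0.35},{"travel":[0,0,0],"angular":[0,0,0],"hand":0.65},{"travel":[0,0,0],"angular":[0,0,0],"hand":0.8},{"travel":[0,0,0],"angular":[0,0,0],"hand":0.95},{"travel":[0,0,0],"angular":[0,0,0],"hand":1},{"travel":[0,0,-5],"angular":[0,0,0],"hand":1},{"travel":[0,0,-20],"angular":[0,0,0],"hand":1},{"travel":[0,0,-35],"angular":[0,0,0],"hand":1},{"travel":[0,0,-40],"angular":[0,0,0],"hand":1},{"travel":[0,0,0],"angular":[0,0,0],"hand":1},{"travel":[0,0,0],"angular":[0,0,0],"hand":1},{"travel":[0,0,0],"angular":[0,0,0],"hand":1}]'

```text
t: 25.95
position: [0.6422, 0.1287, 0.1103]
orientation: [-1.716, -2.63, 0.003]
wrist_force: [0.6, 0.1, -0.8]
width: 0.997
grasp_force: 0.0
```

```bash
python3 -c "
from h import *
go(.5029,.4305,.06,[-18.8])"
```

```text
yaw 23.8 turn z 42.6 travel [ 240.8 -229.1   50.3] tilt fix deg [-0.12  0.   -0.  ] pos [0.6422 0.1287 0.1103] w 0.997 F [ 0.6  0.1 -0.8] q7 -0.05 t 25.95
```

Call:
play_rows --plan '[{"travel":[0,0,0],"angular":[0,0,7.1],"hand":1},{"travel":[0,0,0],"angular":[0,0,7.1],"hand":1},{"travel":[0,0,0],"angular":[0,0,7.1],"hand":1},{"travel":[0,0,0],"angular":[0,0,7.1],"hand":1},{"travel":[0,0,0],"angular":[0,0,7.1],"hand":1},{"travel":[0,0,0],"angular":[0,0,7.1],"hand":1},{"travel":[14,-14,0],"angular":[0,0,0],"hand":1},{"travel":[28,-26,0],"angular":[0,0,0],"hand":1},{"travel":[30,-28,0],"angular":[0,0,0],"hand":1},{"travel":[30,-28,0],"angular":[0,0,0],"hand":1},{"travel":[30,-28,0],"angular":[0,0,0],"hand":1},{"travel":[30,-28,0],"angular":[0,0,0],"hand":1},{"travel":[30,-28,0],"angular":[0,0,0],"hand":1},{"travel":[28,-28,10],"angular":[0,0,0],"hand":1},{"travel":[20,-20,20],"angular":[0,0,0],"hand":1},{"travel":[0,0,20],"angular":[0,0,0],"hand":1},{"travel":[0,0,0],"angular":[0,0,0],"hand":1},{"travel":[0,0,0],"angular":[0,0,0],"hand":1},{"travel":[0,0,0],"angular":[0,0,0],"hand":1}]'

```text
t: 27.85
position: [0.5062, 0.4288, 0.0619]
orientation: [2.556, 1.825, 0.002]
wrist_force: [0.6, -0.0, -0.1]
width: 1.002
grasp_force: 0.0
```

```bash
python3 -c "
from h import *
go(.5029,.4305,.0095,[-18.8])"
```

```text
yaw -19.0 turn z -0.2 travel [ 0.5 -3.7 52.4] tilt fix deg [ 0.08 -0.02 -0.  ] pos [0.5062 0.4288 0.0619] w 1.002 F [ 0.6 -0.  -0.1] q7 -1.26 t 27.85
```

Call:
play_rows --plan '[{"travel":[0.5,-3.5,15],"angular":[0,0,0],"hand":0.75},{"travel":[0,0,15],"angular":[0,0,0],"hand":0.7},{"travel":[0,0,12],"angular":[0,0,0],"hand":0.7},{"travel":[0,0,7],"angular":[0,0,0],"hand":0.7},{"travel":[0,0,3],"angular":[0,0,0],"hand":0.7},{"travel":[0,0,0],"angular":[0,0,0],"hand":0.6},{"travel":[0,0,0],"angular":[0,0,0],"hand":0.45},{"travel":[0,0,0],"angular":[0,0,0],"hand":0.2},{"travel":[0,0,0],"angular":[0,0,0],"hand":0.2},{"travel":[0,0,0],"angular":[0,0,0],"hand":0.2},{"travel":[0,0,0],"angular":[0,0,0],"hand":0.2},{"travel":[0,0,0],"angular":[0,0,0],"hand":0.2}]'

```text
t: 29.05
position: [0.5021, 0.4321, 0.0104]
orientation: [-2.555, -1.828, -0.003]
wrist_force: [-0.1, -1.0, 5.2]
width: 0.375
grasp_force: 63.0
```

```bash
python3 -c "
from h import *
go(.3684,.2928,.10,[2.5])"
```

```text
yaw -18.8 turn z -21.3 travel [-133.2 -139.5  -90. ] tilt fix deg [ 0.06 -0.1   0.  ] pos [0.5021 0.4321 0.0104] w 0.375 F [-0.1 -1.   5.2] q7 -1.29 t 29.05
```

Call:
play_rows --plan '[{"travel":[0,0,-5],"angular":[0,0,0],"hand":0.2},{"travel":[0,0,-15],"angular":[0,0,-7.1],"hand":0.2},{"travel":[0,0,-30],"angular":[0,0,-7.1],"hand":0.2},{"travel":[0,0,-30],"angular":[0,0,-7.1],"hand":0.2},{"travel":[0,0,-10],"angular":[0,0,0],"hand":0.2},{"travel":[-12,-13,0],"angular":[0,0,0],"hand":0.2},{"travel":[-20,-21,0],"angular":[0,0,0],"hand":0.2},{"travel":[-24,-25,0],"angular":[0,0,0],"hand":0.2},{"travel":[-24,-25,0],"angular":[0,0,0],"hand":0.2},{"travel":[-24,-25,0],"angular":[0,0,0],"hand":0.2},{"travel":[-18,-20,0],"angular":[0,0,0],"hand":0.2},{"travel":[-10,-10,10],"angular":[0,0,0],"hand":0.2},{"travel":[0,0,25],"angular":[0,0,0],"hand":0.2},{"travel":[0,0,15],"angular":[0,0,0],"hand":0.2},{"travel":[0,0,0],"angular":[0,0,0],"hand":0.2},{"travel":[0,0,0],"angular":[0,0,0],"hand":0.2},{"travel":[0,0,0],"angular":[0,0,0],"hand":0.2}]'

```text
t: 30.75
position: [0.3686, 0.2942, 0.0498]
orientation: [-2.174, -2.268, -0.002]
wrist_force: [0.9, 0.8, -2.7]
width: 0.378
grasp_force: 62.1
```

```bash
python3 -c "
from h import *
go(.3684,.2941,.0145,[2.5])
f=optics.grab_frame('scene');save('s8.png',cv2.resize(f['pixels'][90:250,300:500],None,fx=4,fy=3.75))"
```

```text
yaw 2.4 turn z -0.1 travel [-0.1 -0.3 35.3] tilt fix deg [ 0.04 -0.05 -0.  ] pos [0.3686 0.2942 0.0498] w 0.378 F [ 0.9  0.8 -2.7] q7 -0.92 t 30.75
```

View pics/s8.png

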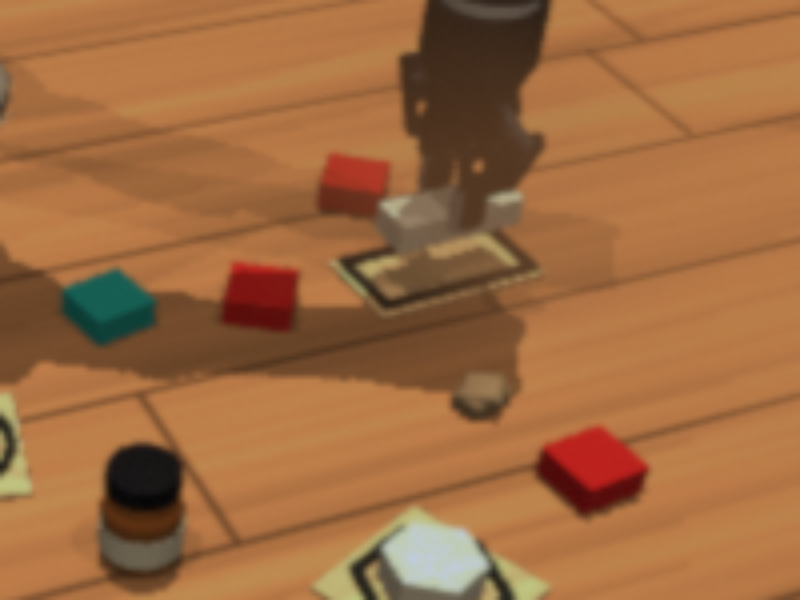

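The bar is held along its nest at (455,215) in the crop, and the hexagon already sits in its own nest at (435,560). Lowering the bar.

Call:
play_rows --plan '[{"travel":[0,0,14],"angular":[0,0,0],"hand":0.2},{"travel":[0,0,10],"angular":[0,0,0],"hand":0.2},{"travel":[0,0,5],"angular":[0,0,0],"hand":0.2},{"travel":[0,0,3],"angular":[0,0,0],"hand":0.2},{"travel":[0,0,1.5],"angular":[0,0,0],"hand":0.2},{"travel":[0,0,1],"angular":[0,0,0],"hand":0.2},{"travel":[0,0,1],"angular":[0,0,0],"hand":0.2},{"travel":[0,0,0],"angular":[0,0,0],"hand":0.2},{"travel":[0,0,0],"angular":[0,0,0],"hand":0.2}]'

```text
t: 31.7
position: [0.3685, 0.2939, 0.0143]
orientation: [2.173, 2.269, 0.001]
wrist_force: [-0.9, -0.1, 1.6]
width: 0.381
grasp_force: 62.6
```

Call:
play_rows --plan '[{"travel":[0,0,0.6],"angular":[0,0,0],"hand":0.2},{"travel":[0,0,0],"angular":[0,0,0],"hand":0.2},{"travel":[0,0,0],"angular":[0,0,0],"hand":0.45},{"travel":[0,0,0],"angular":[0,0,0],"hand":0.6},{"travel":[0,0,0],"angular":[0,0,0],"hand":0.7},{"travel":[0,0,0],"angular":[0,0,0],"hand":0.7},{"travel":[0,0,-5],"angular":[0,0,0],"hand":0.7},{"travel":[0,0,-20],"angular":[0,0,0],"hand":0.7},{"travel":[0,0,-35],"angular":[0,0,0],"hand":0.7},{"travel":[0,0,-40],"angular":[0,0,0],"hand":0.7},{"travel":[0,0,-40],"angular":[0,0,0],"hand":0.7},{"travel":[0,0,-40],"angular":[0,0,0],"hand":0.7},{"travel":[40,0,0],"angular":[0,0,0],"hand":0.7},{"travel":[40,0,0],"angular":[0,0,0],"hand":0.7},{"travel":[40,0,0],"angular":[0,0,0],"hand":0.7},{"travel":[40,0,0],"angular":[0,0,0],"hand":0.7},{"travel":[40,0,0],"angular":[0,0,0],"hand":0.7},{"travel":[0,0,0],"angular":[0,0,0],"hand":0.7},{"travel":[0,0,0],"angular":[0,0,0],"hand":0.7}]'

```text
t: 33.6
position: [0.3587, 0.494, 0.1927]
orientation: [-2.17, -2.271, 0.002]
wrist_force: [-0.3, 0.5, -0.3]
width: 0.701
grasp_force: 0.0
```

```bash
python3 - <<'E'
from h import *
f=optics.grab_frame('top'); ims=[]
for n,c,d in [('ring',(.4345,-.0875),0),('square',(.5211,-.4204),-11.6),('hex',(.6442,.13),23.8),('bar',(.3684,.2928),2.5)]:
    im,r=seg(f,np.array(c),.028,'b'); print(n,r,'nest',c,d); ims.append(cv2.resize(im,(200,200)))
save('fin.png',np.vstack([np.hstack(ims),cv2.resize(f['pixels'],(800,400)) [:, :]]))
print(w(f,[(324,163)],.07))
E
```

```text
ring {'rc': array([ 0.4347, -0.0872]), 'mc': array([ 0.4349, -0.0874]), 'size': (56.4, 57.9), 'ang': -18.4, 'area': 2568} nest (0.4345, -0.0875) 0
square {'rc': array([ 0.5204, -0.4196]), 'mc': array([ 0.5204, -0.4197]), 'size': (43.8, 42.8), 'ang': -11.1, 'area': 1749} nest (0.5211, -0.4204) -11.6
hex {'rc': array([0.6426, 0.1304]), 'mc': array([0.6425, 0.1298]), 'size': (56.5, 51.0), 'ang': -7.8, 'area': 2110} nest (0.6442, 0.13) 23.8
bar {'rc': array([0.3664, 0.3003]), 'mc': array([0.3627, 0.3085]), 'size': (77.5, 32.5), 'ang': -88.7, 'area': 1540} nest (0.3684, 0.2928) 2.5
[[ 0.55454375 -0.01073915  0.07      ]]
```

View pics/fin.png

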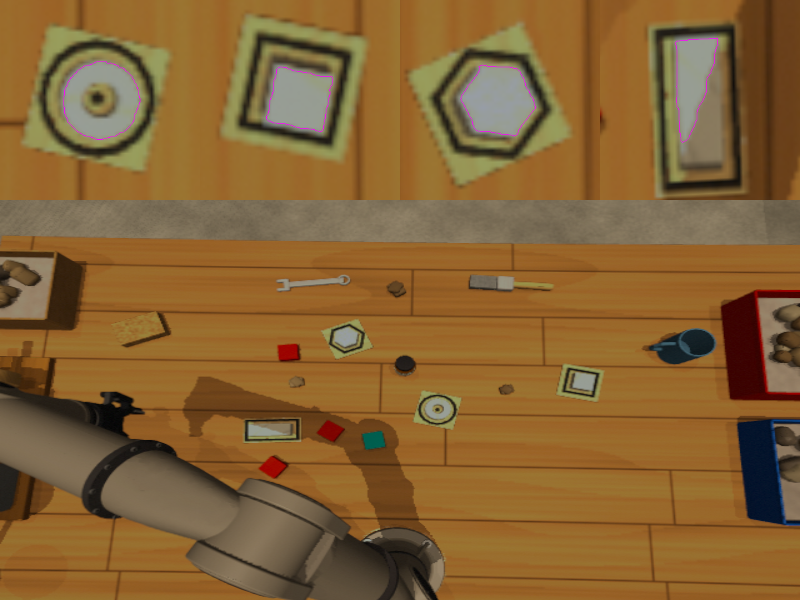

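From the top camera, all four blanks lie inside their rims with clearance all round. The bar is partly in shadow at (272,430), and the jar stands at (405,365) as before.

```bash
python3 -c "
from h import *
print(finish_job())"
```

```text
the job is handed in; nothing more can be done
None
```

The ring, square, hexagon and bar are each in their matching nests, set down gently with the jar left where it stood, and I handed the job in at about 34 s on the robot's clock.

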